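# Travel check of an expression pedal

## Task

The expression pedal on the bench, the one with the long broad treadle, is in for a travel check: press the toe end of its treadle down until the resistance firms up on the rubber bumper underneath, push against it firmly for a moment without forcing it, and leave the treadle where it stays. Then note how far it went: push the rider of the height gauge down its post until the top of the rider's plate is level with the top of the treadle's toe edge. Leave the small sustain pedal alone.

Things in the scene. Friction and masses are not known exactly. Their poses are not given: they have to be found in the camera images.
- treadle: Expression pedal's treadle: dark ribbed plate 230 x 88 x 12 mm, hinged at its heel on a fixed aluminium base 260 x 100 x 30 mm, rising 20 degrees to the toe. Origin on the hinge at the heel, 45 mm high; x level from heel to toe at rest. Near the toe it yields to a light 1 to 2 N; on the bumper this climbs 1.7 N per mm: 10 to 18 N is firm, over 35 N is forcing. It stays where left, bar a few mm of rebound.
- treadle_toe (a point): Middle of the top edge at the treadle's toe end, about 130 mm above the bench at rest. Its x axis points along the sloping plate from heel to toe, z out of the top face. Press in the middle of the top face about 35 mm back from here. The toe drops 20 to 70 mm, differing each time, before it firms up.
- rider_top (a point): Middle of the flat top of the height gauge's rider, an aluminium plate 44 x 44 x 10 mm sticking out from the post; about 130 mm high at first. x points level to the post, 12 mm thick, axis 37 mm away, with a flat rule behind it; both end 140 mm high. Fixed steel foot 100 x 90 x 22 mm. The rider slides down under a push of 3 N, up to 85 mm, and stays where left.
- paddle_tip (a point): Top of the round end, 38 mm across, of the short steel paddle of the small sustain pedal, which is a fixed black box 100 x 75 x 44 mm; about 38 mm above the bench. Not to be pressed.
Not all that is in view belongs to the job. Leave any pink or white look-alike of the part that bears rider_top alone.

How it is judged:
On the way:
1. the treadle is pressed firmly (more than 7 N) against its bumper (contact force between the fingers and treadle above 7 N and height (world z) of treadle_toe below 0.117 m), for 0.05 s.
At the end, for the whole second after the job is handed in: the treadle is left down where it firmed up (toe edge below 120 mm) and at rest, and the top of the rider's plate has been moved level with the top of the toe edge, within 10 mm in height (height (world z) of treadle_toe below 0.12 m and z of treadle_toe in the frame of rider_top between -0.01 and 0.01 m and distance of rider_top from where it was at the start of the episode above 0.005 m and angular speed of treadle below 0.05 rad/s); the robot touches nothing.
It fails at once if the treadle is forced (more than 35 N) (contact force between the fingers and treadle above 35 N).
It fails at once if the sustain pedal's paddle is pressed (more than 6 mm) (distance of paddle_tip from where it was at the start of the episode above 0.006 m).
It also fails if it takes over 45 s, if anything falls off the work surface, if the arm or the gripper's body presses on something with over 40 N, if the wrist force passes 120 N, or if a joint passes its speed limit or range.

## Robot

A 7-joint arm with a two-finger parallel gripper is mounted at the origin on the work surface. World frame = base frame: x ahead of the robot, y to its left, z up, the work surface at z = 0. Lengths are in m, angles in rad, forces in N, time in s.
With the tool pointing down it reaches from about 0.4 to 0.925 m from the base axis. Payload 4.1 kg.
Tool frame: the origin (TCP) lies on the front face of the gripper's body, between the roots of the fingers; the fingertips stand ctrl.nose_length ahead of it and the grasp point (between the pads) lies 54 mm ahead of it (ctrl.nose_length is the distance from the TCP to the fingertips, in m); z points along the fingers, y is the direction in which the jaws open and shut (so a half turn about z gives the same grasp; the last joint's range is limited). The gripper opens to 85 mm and grips with 20 to 120 N. Pads are 22 mm wide; open, the fingers measure 114 mm over their backs; the gripper's body (76 mm by 85 mm) begins 54 mm behind the grasp point. The pads swing forward as they close: fully open they stand 13 mm farther back than shut.
Start: joints at [-1.279, 0.398, 0.045, 1.537, -0.019, 1.207, -0.051], TCP at [0.248, 0.601, 0.304] pointing down, gripper open.
Joint ranges: [-2.82, 2.82], [-0.49, 2.23], [-1.37, 1.46], [0, 2.46], [-1.36, 4.5], [0.23, 2], [-2.94, 2.94]. Speed limits (rad/s): [2.57, 2.57, 3.14, 3.14, 3.14, 3.14, 3.14].

## Interface

Orientations are given as a 3x3 rotation matrix whose columns are the frame's x, y, z axes.
In Python, from bench import ctrl, optics, workorder gives the robot as it stands.
- The arm moves only by the tool carry_out, never from a script. Its argument "targets" is a list of rows, each a list of 4 numbers: the shift along the world's x, y, z as a fraction of full scale, then the turn about the world's z as a fraction of full scale. A call has 1 to 20 rows; each row shifts and turns the pose as measured when the row begins; what a row does not reach is not made up. Full scale, the value 1, is 0.4 m for a shift and 60 degrees for a turn. A row lasts 1/10 s, in which the tool goes at most 50 mm and 8.59 degrees, less where a joint would pass 70% of its speed; a pose out of reach is approached as far as the arm can. A call with a number of a shift or a turn outside -1 to 1 is refused whole. A call with a gripper value outside its range is refused whole. "fingers" is the opening, from -1 (shut) to 1 (fully open), so that 0 is half open, set as the call begins (left out, the last holds). The fingers move at their own pace and stop on an object; the grip force is fixed at half the most. Time passes only in rows, so rows that do not move let the fingers close. It gives the time, the measured TCP pose, the force and the opening at its end, in the units of the state.
- ctrl.sense(): the state, without advancing time (a new reading comes with each control period).
- optics.grab_frame(name): name is "scene" or "top"; returns a dict with "image" (384x512x3 uint8, red, green, blue), "depth" (384x512 float32, m along the optical axis (not along the pixel's ray), 0 where there is no reading), "fx", "fy", "cx", "cy" (pixels), "R" (3x3) and "t" (3): a world point X has camera coordinates R X + t. Camera axes: x right, y down, z forward; pixel columns grow to the right and rows downward; lengths in m; the calibration is good to about 2 mm. A picture is of the moment at which its call begins.
- workorder.job_done(): hands the job in, once; it reports no verdict.
The state is a dict: "time": time; "joints": joint angles; "joint_vel": joint speeds; "joint_efforts": joint torques, N m; "position": TCP position; "ee_rot": TCP orientation; "wrist_force": force on the tool from outside, world axes, zero at the start; "wrist_torque": the same for the moment, N m; "finger_gap": finger opening in m.
Only numpy, scipy, OpenCV 4.12 (cv2) and the standard library are available. Lean on these libraries where they do the work, as an engineer would, in place of code of your own. Each camera call takes 0.05 s, during which the arm holds its last target.

## Working session

There is one attempt and no reset: what is moved stays moved. The work goes in short steps, Python scripts to look and compute and a tool call to move; the robot and the scene stay as the last step left them, time stands still between calls to the robot, and variables do not carry over. Pictures are saved under pics/ and viewed, and the job is handed in when it is done.

Besides the shell and the picture viewer there is one more tool, called after "Call:" by a JSON object that holds its "method" and its "body". carry_out: Moves the arm, as the interface text tells. Shift numbers are shares of 0.4 m and turn numbers shares of 60 degrees, none past 1 either way. Its arguments: {"type":"object","properties":{"targets":{"type":"array","items":{"type":"array","items":{"type":"number","minimum":-1,"maximum":1}}},"fingers":{"type":"number"}},"required":["targets"]}

```bash
mkdir -p pics; cat > h.py <<'E'
import numpy as np, cv2
from bench import ctrl, optics, workorder
def grab(n):
    f=optics.grab_frame(n); f['R']=np.array(f['R']); f['t']=np.array(f['t']); return f
def world(f):
    d=f['depth']; v,u=np.mgrid[:d.shape[0],:d.shape[1]]
    c=np.stack([(u-f['cx'])/f['fx']*d,(v-f['cy'])/f['fy']*d,d],-1)
    w=(c-f['t'])@f['R']; w[d==0]=np.nan; return w
def save(f,p,crop=None,s=1.5):
    im=cv2.cvtColor(f['image'],cv2.COLOR_RGB2BGR)
    if crop: x0,x1,y0,y1=crop; im=im[y0:y1,x0:x1]
    cv2.imwrite(p,cv2.resize(im,None,fx=s,fy=s,interpolation=cv2.INTER_CUBIC))
E
python3 - <<'E'
from h import *
import pickle
for n in('scene','top'):
    f=grab(n); save(f,f'pics/{n}0.png'); pickle.dump(f,open(n+'0.pkl','wb'))
    print(n,(f['R'].T@-f['t']).round(3),f['fx'],(f['depth']>0).mean())
s=ctrl.sense(); print({k:np.round(v,3) for k,v in s.items()},ctrl.nose_length)
E
```

```text
scene [ 1.099 -0.405  0.771] 437.2175693791699 0.9956207275390625
top [0.315 0.026 1.22 ] 393.4168901483289 0.995880126953125
{'time': np.float64(0.1), 'joints': array([-1.279,  0.399,  0.045,  1.538, -0.019,  1.207, -0.051]), 'joint_vel': array([-0.002, -0.003,  0.002, -0.001, -0.001,  0.002, -0.   ]), 'joint_efforts': array([ 3.0000e-03, -4.7626e+01,  1.3700e+00, -2.5495e+01,  1.2000e-02,
        5.0000e-03, -0.0000e+00]), 'position': array([0.247, 0.601, 0.303]), 'ee_rot': array([[-0.925,  0.381, -0.001],
       [ 0.381,  0.925, -0.002],
       [-0.   , -0.002, -1.   ]]), 'wrist_force': array([-0.027,  0.325,  0.152]), 'wrist_torque': array([-0.007, -0.011,  0.014]), 'finger_gap': np.float64(0.085)} 0.0726
```

View pics/scene0.png

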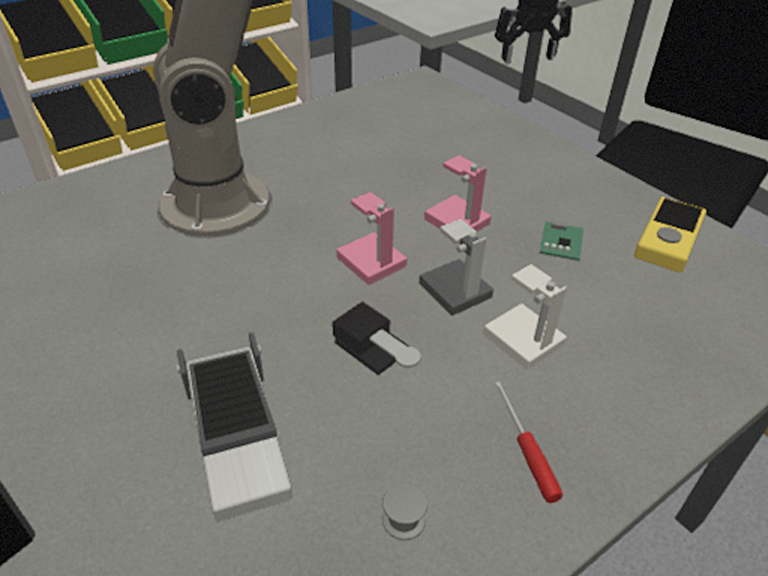

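View pics/top0.png

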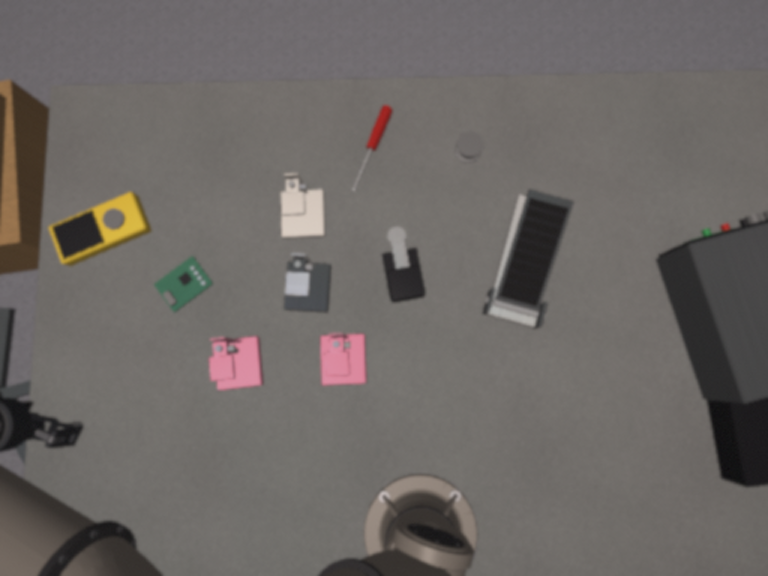

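Scene view: the treadle is at about (235,400), with the sustain pedal at (375,335). There are four gauges: pink at (370,205) and (460,165), white at (530,275), and aluminium with a dark steel foot at (460,230). In the top view they're at (340,360), (222,365), (293,205) and (298,283). The aluminium/steel one fits the description. Next: an enlarged crop and depth measurements.

```bash
python3 - <<'E'
from h import *
import pickle
S=pickle.load(open('scene0.pkl','rb'));T=pickle.load(open('top0.pkl','rb'))
a=S['image'][130:215,270:340];b=T['image'][160:215,180:230];c=T['image'][120:225,315:390]
A=[cv2.resize(x,(int(x.shape[1]*500/x.shape[0]),500),interpolation=cv2.INTER_CUBIC) for x in(a,b)]
im=np.hstack(A); im=cv2.resize(im,(min(800,im.shape[1]),500)); cv2.imwrite('pics/g.png',im[:,:,::-1]); print([x.shape for x in A])
wt=world(T);ws=world(S)
# treadle: top view, dark, high
m=np.zeros(wt.shape[:2],bool);m[110:225,310:395]=1
z=wt[...,2]
print('heights along treadle');
for v in range(124,222,8):
    r=[(u,)+tuple((wt[v,u]*1000).round().astype(int)) for u in range(320,386,6)]
    print(v,[(q[0],q[3]) for q in r])
p=wt[m&(z>.055)]; print(len(p),np.nanmin(p,0),np.nanmax(p,0))
print('gauge top');
for v in range(165,212,3): print(v,[int(wt[v,u,2]*1000) for u in range(186,224,2)])
E
```

```text
[(500, 411, 3), (500, 454, 3)]
heights along treadle
124 [(320, np.int64(1)), (326, np.int64(1)), (332, np.int64(-5)), (338, np.int64(0)), (344, np.int64(-5)), (350, np.int64(-3)), (356, np.int64(1)), (362, np.int64(3)), (368, np.int64(1)), (374, np.int64(-3)), (380, np.int64(1))]
132 [(320, np.int64(-1)), (326, np.int64(0)), (332, np.int64(2)), (338, np.int64(1)), (344, np.int64(11)), (350, np.int64(26)), (356, np.int64(124)), (362, np.int64(128)), (368, np.int64(130)), (374, np.int64(128)), (380, np.int64(5))]
140 [(320, np.int64(3)), (326, np.int64(3)), (332, np.int64(1)), (338, np.int64(1)), (344, np.int64(28)), (350, np.int64(111)), (356, np.int64(124)), (362, np.int64(121)), (368, np.int64(119)), (374, np.int64(124)), (380, np.int64(124))]
148 [(320, np.int64(1)), (326, np.int64(-1)), (332, np.int64(0)), (338, np.int64(0)), (344, np.int64(33)), (350, np.int64(110)), (356, np.int64(113)), (362, np.int64(110)), (368, np.int64(113)), (374, np.int64(113)), (380, np.int64(-1))]
156 [(320, np.int64(2)), (326, np.int64(-3)), (332, np.int64(0)), (338, np.int64(15)), (344, np.int64(98))
[... 1724 characters left out ...]
74, np.int64(-3)), (380, np.int64(1))]
220 [(320, np.int64(-1)), (326, np.int64(4)), (332, np.int64(-3)), (338, np.int64(4)), (344, np.int64(-1)), (350, np.int64(3)), (356, np.int64(1)), (362, np.int64(0)), (368, np.int64(-2)), (374, np.int64(-3)), (380, np.int64(0))]
2410 [ 0.39728062 -0.30282119  0.05502322] [ 0.65351063 -0.13955939  0.13386723]
gauge top
165 [2, 0, -2, 0, 1, 2, -1, -3, -1, 0, 0, -1, 0, 1, -1, 0, -3, -2, -1]
168 [-3, 0, -2, 0, -1, 5, -1, 0, 2, 0, -3, -6, 0, -1, -1, 2, -2, 0, 2]
171 [0, 1, -2, 0, 4, 120, 118, 128, 125, 124, -2, 5, 0, -1, -2, -1, 5, 0, -3]Traceback (most recent call last):
  File "<stdin>", line 17, in <module>
ValueError: cannot convert float NaN to integer
```

View pics/g.png

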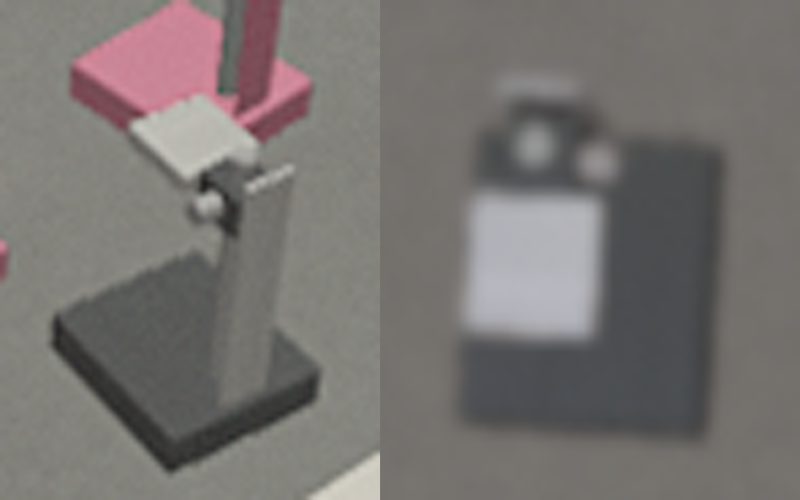

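The crop confirms it: an aluminium rider plate on a dark steel foot, with the post and rule on the far (+x) side. Now I'll measure the treadle plane and the rider.

```bash
cat > m.py <<'E'
from h import *
def rider(T):
    w=world(T); im=T['image'].astype(int)
    sub=np.zeros(w.shape[:2],bool); sub[165:215,180:225]=1
    m=sub&(im.min(2)>140)&(w[...,2]>.03)
    n,l,st,c=cv2.connectedComponentsWithStats(m.astype(np.uint8)); k=1+st[1:,4].argmax(); mm=l==k
    p=w[mm]; zt=np.median(p[:,2])
    rect=cv2.minAreaRect((p[:,:2]*1000).astype(np.float32))
    return np.median(p,0),st[k],rect,p[:,2].std()
def treadle(T):
    w=world(T); im=T['image'].astype(int)
    sub=np.zeros(w.shape[:2],bool); sub[115:222,310:395]=1
    m=sub&(w[...,2]>.042)&(im.max(2)<110)
    m=cv2.erode(m.astype(np.uint8),np.ones((5,5)))>0
    p=w[m]; A=np.c_[p[:,:2],np.ones(len(p))]
    for _ in range(5):
        co=np.linalg.lstsq(A,p[:,2],rcond=None)[0]; r=p[:,2]-A@co; k=abs(r)<.008; p,A=p[k],A[k]
    m2=sub&(abs(w[...,2]-(w[...,:2]@co[:2]+co[2]))<.008)&(w[...,2]>.035)&(im.max(2)<120)
    q=w[m2]
    return co,q,m2
E
python3 - <<'E'
from m import *
import pickle
T=pickle.load(open('top0.pkl','rb'))
print(rider(T))
co,q,m2=treadle(T); g=co[:2]; print('slope',np.degrees(np.arctan(np.hypot(*g))),'dir',np.degrees(np.arctan2(g[1],g[0])),len(q))
rect=cv2.minAreaRect((q[:,:2]*1000).astype(np.float32)); print(rect)
b=cv2.boxPoints(rect)/1000; print(np.c_[b,b@g+co[2]].round(3))
d=g/np.hypot(*g);print('d',d)
cnt=cv2.findContours(m2.astype(np.uint8),0,1)[0]; im=T['image'][:,:,::-1].copy(); cv2.drawContours(im,cnt,-1,(0,0,255),1)
cv2.imwrite('pics/tm.png',cv2.resize(im[110:225,300:400],None,fx=5,fy=5))
E
```

```text
(array([0.47827436, 0.22235375, 0.12870295]), array([190, 181,  16,  16, 221], dtype=int32), ((479.62469482421875, 222.8006591796875), (42.04731369018555, 42.82085418701172), 85.73584747314453), np.float64(0.0021539160199905284))
slope 19.87177613026299 dir -16.83752853462387 2438
((526.8638305664062, -227.27545166015625), (122.34693908691406, 241.2020263671875), 73.01583862304688)
[[ 0.394 -0.251  0.044]
 [ 0.624 -0.321  0.131]
 [ 0.66  -0.204  0.131]
 [ 0.429 -0.134  0.044]]
d [ 0.95712998 -0.28965878]
```

View pics/tm.png

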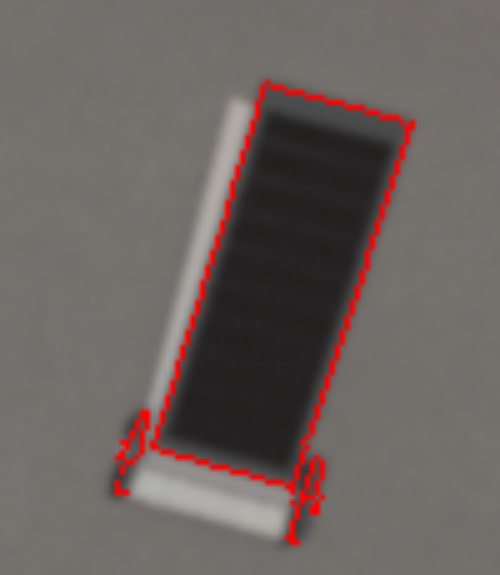

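The mask follows the plate and also catches the cheeks at the heel. I'll take the toe edge and centreline from the part away from the cheeks.

```bash
python3 - <<'E'
from m import *
import pickle
T=pickle.load(open('top0.pkl','rb'))
co,q,_=treadle(T); 
d=co[:2]/np.hypot(*co[:2])
for _ in range(2):
    n=np.array([-d[1],d[0]]); s=q[:,:2]@d; l=q[:,:2]@n
    smax=np.percentile(s,99.7); k=s>smax-.14
    rect=cv2.minAreaRect((q[k,:2]*1000).astype(np.float32)); print(rect)
    # centreline by slices
    S=np.linspace(smax-.13,smax-.015,12); C=[(lambda t:(t.min()+t.max())/2)(l[abs(s-x)<.006]) for x in S]
    a,b=np.polyfit(S,C,1); ang=np.arctan2(d[1],d[0])+np.arctan(a); print('dir',np.degrees(ang)); d=np.array([np.cos(ang),np.sin(ang)])
n=np.array([-d[1],d[0]]); s=q[:,:2]@d; l=q[:,:2]@n; smax=np.percentile(s,99.5);lc=np.median(C)
k=s>smax-.14; lc=(l[k].min()+l[k].max())/2
toe=smax*d+lc*n; print('toe',toe,toe@co[:2]+co[2],'width',np.ptp(l[k]),'press',toe-.033*d)
P=toe-.033*d; print('press z',P@co[:2]+co[2],'heel', toe-.216*d)
s=ctrl.sense(); x=s['ee_rot'][:,1]; print('jaw ang',np.degrees(np.arctan2(x[1],x[0])))
E
```

```text
((574.2574462890625, -241.35939025878906), (88.7660140991211, 142.12124633789062), 73.43880462646484)
dir -16.300827226630563
((574.27734375, -241.36529541015625), (88.7660140991211, 142.07980346679688), 73.43880462646484)
dir -16.293745862601444
toe [ 0.63990404 -0.26041201] 0.1300470651340085 width 0.08902091607333934 press [ 0.60822945 -0.25115347]
press z 0.11812015174890071 heel [ 0.43257948 -0.19981064]
jaw ang 67.61137637241536
```

Call:
{"method": "carry_out", "body": {"fingers": -1, "targets": [[0.045,-0.106,0,0.017],[0.045,-0.106,0,0.017],[0.045,-0.106,0,0.017],[0.045,-0.106,0,0.017],[0.045,-0.106,0,0.017],[0.045,-0.106,0,0.017],[0.045,-0.106,0,0.017],[0.045,-0.106,0,0.017],[0.045,-0.106,0,0.017],[0.045,-0.106,0,0.017],[0.045,-0.106,0,0.017],[0.045,-0.106,0,0.017],[0.045,-0.106,0,0.017],[0.045,-0.106,0,0.017],[0.045,-0.106,0,0.017],[0.045,-0.106,0,0.017],[0.045,-0.106,0,0.017],[0.045,-0.106,0,0.017],[0.045,-0.106,0,0.017],[0.045,-0.106,0,0.017]]}}

```text
time: 2.1
position: [0.6059, -0.2763, 0.2952]
ee_rot: [[-1.0, 0.0, -0.008], [0.0, 1.0, -0.001], [0.008, -0.001, -1.0]]
wrist_force: [1.0, 0.5, -0.5]
finger_gap: -0.0
```

```bash
cat > st.py <<'E'
from h import *
s=ctrl.sense(); x=s['ee_rot'][:,1]
print('t',s['time'],'pos',np.round(s['position'],4),'jaw',np.degrees(np.arctan2(x[1],x[0])).round(1),'F',np.round(s['wrist_force'],2),s['finger_gap'],ctrl.nose_length,'tipz',round(s['position'][2]-ctrl.nose_length,4), 'zaxis',s['ee_rot'][:,2].round(3))
E
python3 st.py
```

```text
t 2.1 pos [ 0.6059 -0.2763  0.2952] jaw 90.0 F [ 0.96  0.55 -0.47] -2.3765607861402435e-05 0.0726 tipz 0.2226 zaxis [-0.008 -0.001 -1.   ]
```

Call:
{"method": "carry_out", "body": {"targets": [[0.005,0.06,-0.05,0],[0,0,-0.06,0],[0,0,-0.04,0],[0,0,0,0],[0,0,0,0]]}}

```text
time: 2.6
position: [0.6064, -0.2637, 0.2313]
ee_rot: [[-1.0, 0.015, -0.011], [0.015, 1.0, -0.008], [0.011, -0.008, -1.0]]
wrist_force: [0.5, 0.6, 0.5]
finger_gap: 0.0
```

```bash
python3 st.py; python3 -c "
from h import *
f=grab('scene'); save(f,'pics/s1.png')"
```

```text
t 2.6 pos [ 0.6064 -0.2637  0.2313] jaw 89.1 F [0.46 0.56 0.45] 4.462425353167277e-05 0.0726 tipz 0.1587 zaxis [-0.011 -0.008 -1.   ]
```

View pics/s1.png

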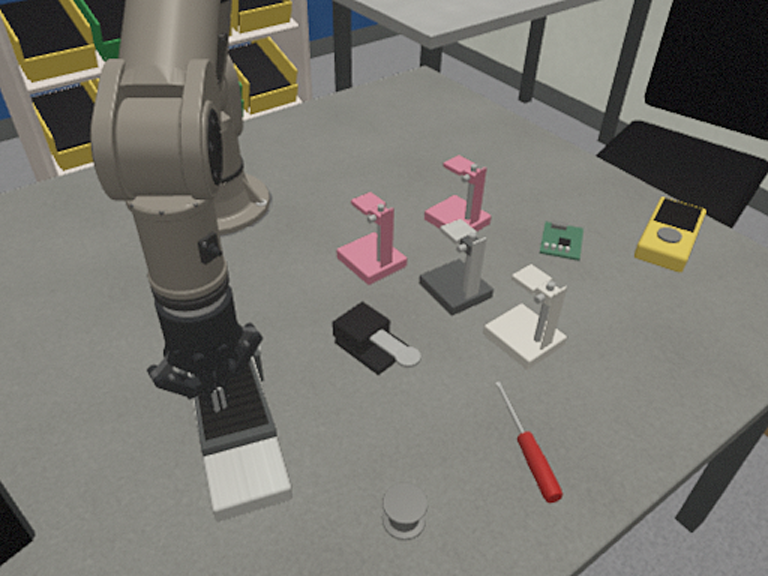

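Call:
{"method": "carry_out", "body": {"targets": [[0.005,0.03,-0.04,0],[0,0.005,-0.03,0],[0,0,-0.02,0],[0,0,-0.02,0]]}}

```text
time: 3.05
position: [0.6111, -0.2499, 0.1913]
ee_rot: [[-1.0, 0.014, -0.001], [0.014, 1.0, -0.011], [0.001, -0.011, -1.0]]
wrist_force: [-0.1, -0.5, 1.2]
finger_gap: 0.0001
```

Call:
{"method": "carry_out", "body": {"targets": [[0,0,-0.02,0],[0,0,0,0]]}}

```text
time: 3.25
position: [0.6113, -0.2505, 0.1828]
ee_rot: [[-1.0, 0.014, -0.0], [0.014, 1.0, -0.011], [0.0, -0.011, -1.0]]
wrist_force: [-0.2, -0.8, -0.2]
finger_gap: 0.0002
```

Call:
{"method": "carry_out", "body": {"targets": [[0,0,-0.02,0],[0,0,-0.015,0]]}}

```text
time: 3.45
position: [0.6123, -0.2516, 0.1696]
ee_rot: [[-1.0, 0.015, 0.003], [0.015, 1.0, -0.013], [-0.004, -0.013, -1.0]]
wrist_force: [0.6, -0.2, 1.2]
finger_gap: 0.0002
```

Call:
{"method": "carry_out", "body": {"targets": [[0,0,-0.015,0],[0,0,0,0]]}}

```text
time: 3.65
position: [0.6123, -0.2518, 0.1624]
ee_rot: [[-1.0, 0.015, 0.003], [0.015, 1.0, -0.013], [-0.003, -0.013, -1.0]]
wrist_force: [-0.9, 0.5, -0.1]
finger_gap: -0.0002
```

Call:
{"method": "carry_out", "body": {"targets": [[0,0,-0.015,0],[0,0,0,0]]}}

```text
time: 3.85
position: [0.6133, -0.2522, 0.1569]
ee_rot: [[-1.0, 0.015, 0.006], [0.015, 1.0, -0.014], [-0.006, -0.014, -1.0]]
wrist_force: [-0.2, 0.8, 1.3]
finger_gap: -0.0002
```

Call:
{"method": "carry_out", "body": {"targets": [[-0.005,0,-0.015,0],[0,0,0,0]]}}

```text
time: 4.05
position: [0.6135, -0.2524, 0.1538]
ee_rot: [[-1.0, 0.015, 0.011], [0.015, 1.0, -0.014], [-0.012, -0.014, -1.0]]
wrist_force: [-4.1, 1.9, 6.4]
finger_gap: 0.0001
```

Call:
{"method": "carry_out", "body": {"targets": [[-0.005,0,-0.012,0],[0,0,0,0]]}}

```text
time: 4.25
position: [0.6134, -0.2525, 0.1529]
ee_rot: [[-1.0, 0.014, 0.017], [0.014, 1.0, -0.014], [-0.017, -0.013, -1.0]]
wrist_force: [-4.1, 1.4, 6.8]
finger_gap: -0.0001
```

```bash
python3 st.py; python3 - <<'E'
from m import *
import pickle
f=grab('scene'); save(f,'pics/s2.png',(90,220,180,350),3.4)
E
```

```text
t 4.25 pos [ 0.6134 -0.2525  0.1529] jaw 89.2 F [-4.08  1.42  6.76] -7.514253254592008e-05 0.0726 tipz 0.0803 zaxis [ 0.017 -0.014 -1.   ]
```

View pics/s2.png

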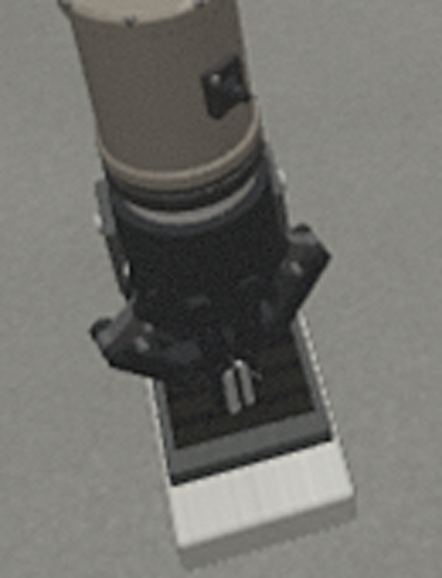

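The fingertips are in the middle of the plate, about 40 mm from the toe, and the bumper is being felt. I'll press a little harder.

Call:
{"method": "carry_out", "body": {"targets": [[0,0,-0.02,0],[0,0,-0.02,0]]}}

```text
time: 4.5
position: [0.6144, -0.2531, 0.1437]
ee_rot: [[-1.0, 0.015, 0.02], [0.014, 1.0, -0.012], [-0.02, -0.011, -1.0]]
wrist_force: [-7.8, 6.0, 26.0]
finger_gap: 0.0
```

Call:
{"method": "carry_out", "body": {"targets": [[0,0,0.012,0],[0,0,0,0]]}}

```text
time: 4.7
position: [0.6133, -0.2529, 0.1524]
ee_rot: [[-1.0, 0.015, 0.018], [0.015, 1.0, -0.008], [-0.019, -0.008, -1.0]]
wrist_force: [-1.4, 2.2, 7.5]
finger_gap: 0.0
```

Call:
{"method": "carry_out", "body": {"targets": [[0,0,-0.012,0],[0,0,-0.004,0]]}}

```text
time: 4.9
position: [0.6134, -0.2531, 0.1506]
ee_rot: [[-1.0, 0.015, 0.02], [0.015, 1.0, -0.006], [-0.021, -0.006, -1.0]]
wrist_force: [-3.6, 2.4, 11.7]
finger_gap: -0.0
```

Call:
{"method": "carry_out", "body": {"targets": [[0,0,-0.004,0],[0,0,0,0]]}}

```text
time: 5.1
position: [0.6131, -0.2532, 0.1523]
ee_rot: [[-1.0, 0.016, 0.021], [0.016, 1.0, -0.004], [-0.021, -0.004, -1.0]]
wrist_force: [-1.7, 0.6, 8.3]
finger_gap: -0.0001
```

Held at 8–12 N for 0.4 s. Lifting off and moving clear so I can measure.

Call:
{"method": "carry_out", "body": {"targets": [[0,0,0.05,0],[0,0,0.08,0],[0,0,0.1,0],[0,0,0.1,0],[-0.03,0.08,0.0,0],[-0.03,0.1,0,0],[-0.03,0.1,0,0],[-0.03,0.1,0,0],[-0.03,0.1,0,0],[-0.03,0.1,0,0],[0,0.05,0,0],[0,0,0,0]]}}

```text
time: 6.3
position: [0.5264, 0.0056, 0.2831]
ee_rot: [[-1.0, 0.02, 0.001], [0.02, 1.0, -0.004], [-0.001, -0.004, -1.0]]
wrist_force: [0.9, 0.1, -1.0]
finger_gap: 0.0001
```

```bash
python3 st.py; python3 - <<'E'
from m import *
T=grab('top');S=grab('scene'); save(T,'pics/t3.png');save(S,'pics/s3.png')
co,q,m2=treadle(T); d=np.array([np.cos(np.radians(-16.3)),np.sin(np.radians(-16.3))]); 
print('slope',np.degrees(np.arctan(np.hypot(*co[:2]))),'dir',np.degrees(np.arctan2(co[1],co[0])),len(q))
s=q[:,:2]@d; sm=np.percentile(s,99.5); k=s>sm-.14; n=np.array([-d[1],d[0]]); l=q[k,:2]@n
toe=sm*d+(l.min()+l.max())/2*n; print('toe',toe,toe@co[:2]+co[2])
print('raw z near toe',np.median(q[s>sm-.01,2]))
print(rider(T))
E
```

```text
t 6.3 pos [0.5264 0.0056 0.2831] jaw 88.8 F [ 0.91  0.11 -0.97] 0.0001122961704860548 0.0726 tipz 0.2105 zaxis [ 0.001 -0.004 -1.   ]
slope 10.132090481101272 dir -16.18166847358746 2354
toe [ 0.65035126 -0.26362477] 0.09238153087139529
raw z near toe 0.09025622599225047
(array([0.4782028 , 0.22201787, 0.12851483]), array([190, 181,  16,  16, 226], dtype=int32), ((479.07122802734375, 222.9169921875), (43.06355667114258, 42.011051177978516), 84.21662139892578), np.float64(0.00199182090879207))
```

View pics/t3.png

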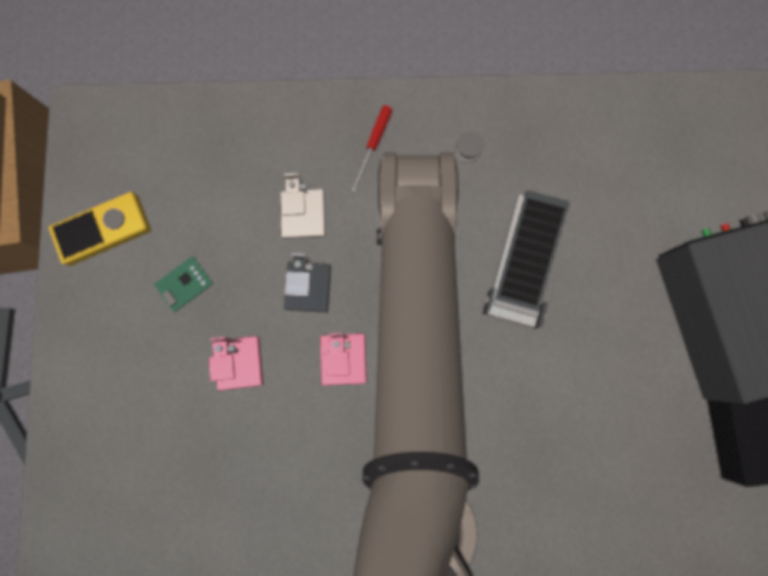

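View pics/s3.png

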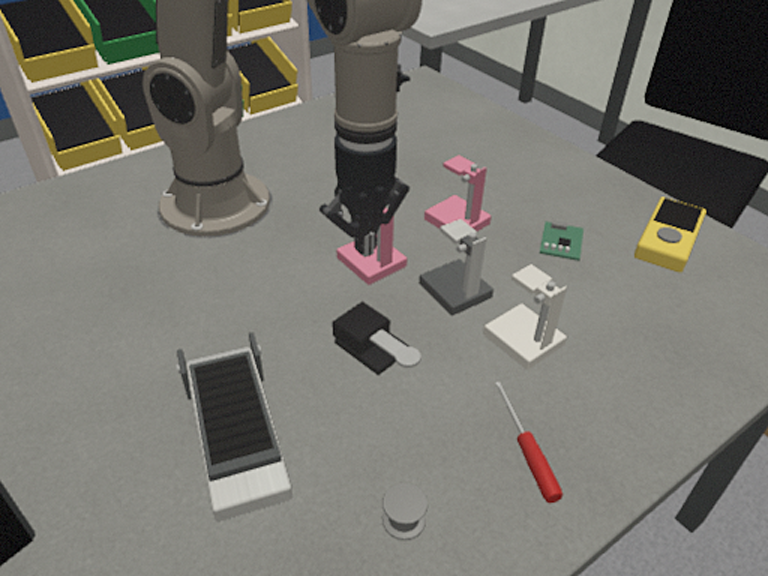

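Top view: the treadle is at 10.1° with its toe edge about 0.092 m high (geometry gives 0.0915). The rider plate is at pixel (298,283), at (0.479, 0.2225, 0.1285). Next I'll go above the rider.

Call:
{"method": "carry_out", "body": {"targets": [[-0.02,0.09,0,0],[-0.02,0.09,0,0],[-0.02,0.09,0,0],[-0.02,0.09,0,0],[-0.02,0.09,0,0],[-0.01,0.04,-0.05,0],[0,0,-0.05,0],[0,0,0,0],[0,0,0,0]]}}

```text
time: 7.3
position: [0.4873, 0.1818, 0.2425]
ee_rot: [[-0.998, 0.062, 0.005], [0.062, 0.998, -0.017], [-0.006, -0.017, -1.0]]
wrist_force: [0.1, 0.2, 1.7]
finger_gap: -0.0001
```

Call:
{"method": "carry_out", "body": {"targets": [[-0.025,0.1,-0.02,0.05],[0,0,-0.02,0],[0,0,0,0],[0,0,0,0]]}}

```text
time: 7.7
position: [0.482, 0.2171, 0.2298]
ee_rot: [[-1.0, 0.021, 0.012], [0.02, 1.0, -0.017], [-0.012, -0.016, -1.0]]
wrist_force: [1.1, 0.5, -0.5]
finger_gap: 0.0003
```

Call:
{"method": "carry_out", "body": {"targets": [[-0.012,0.014,-0.03,0],[0,0,-0.01,0],[0,0,0,0]]}}

```text
time: 8.0
position: [0.4781, 0.2212, 0.214]
ee_rot: [[-1.0, 0.025, 0.014], [0.025, 1.0, -0.016], [-0.014, -0.015, -1.0]]
wrist_force: [1.0, 0.0, 0.3]
finger_gap: -0.0006
```

```bash
python3 st.py; python3 - <<'E'
from m import *
S=grab('scene'); save(S,'pics/s4.png',(250,380,90,230),4)
E
```

```text
t 8.0 pos [0.4781 0.2212 0.214 ] jaw 88.6 F [0.98 0.03 0.29] -0.0005585927155127814 0.0726 tipz 0.1414 zaxis [ 0.014 -0.016 -1.   ]
```

View pics/s4.png

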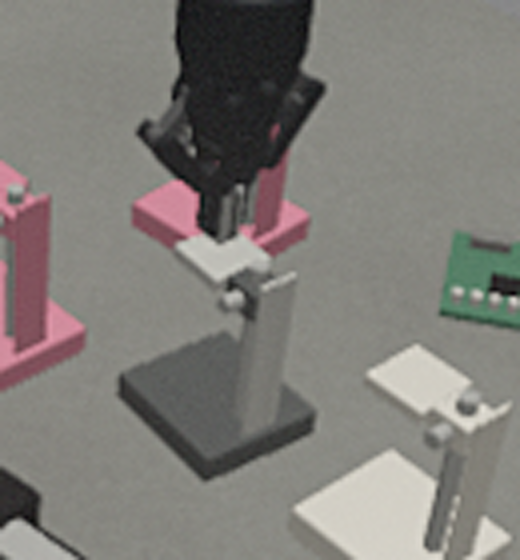

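The tips are just above the middle of the aluminium plate. Pushing down in small steps.

Call:
{"method": "carry_out", "body": {"targets": [[0,0,-0.015,0],[0,0,-0.015,0],[0,0,-0.015,0],[0,0,-0.015,0],[0,0,0,0]]}}

```text
time: 8.55
position: [0.4785, 0.2214, 0.1888]
ee_rot: [[-1.0, 0.025, 0.014], [0.025, 1.0, -0.015], [-0.015, -0.014, -1.0]]
wrist_force: [-0.2, 0.0, -0.3]
finger_gap: 0.0001
```

Call:
{"method": "carry_out", "body": {"targets": [[0,0,-0.015,0],[0,0,-0.015,0],[0,0,0,0]]}}

```text
time: 8.85
position: [0.4787, 0.2214, 0.1759]
ee_rot: [[-1.0, 0.025, 0.015], [0.025, 1.0, -0.015], [-0.015, -0.014, -1.0]]
wrist_force: [-0.4, 0.5, 0.4]
finger_gap: 0.0001
```

Call:
{"method": "carry_out", "body": {"targets": [[0,0,-0.01,0],[0,0,0,0]]}}

```text
time: 9.05
position: [0.4787, 0.2214, 0.1715]
ee_rot: [[-1.0, 0.025, 0.015], [0.025, 1.0, -0.015], [-0.015, -0.014, -1.0]]
wrist_force: [-0.3, 0.3, -0.8]
finger_gap: -0.0
```

```bash
python3 st.py; python3 - <<'E'
from m import *
S=grab('scene'); save(S,'pics/s5.png',(250,380,90,230),4)
w=world(S); print([(v,u,w[v,u].round(3).tolist()) for v in range(150,168,3) for u in (300,304,308,312)])
E
```

```text
t 9.05 pos [0.4787 0.2214 0.1715] jaw 88.6 F [-0.29  0.32 -0.83] -3.674585433962856e-05 0.0726 tipz 0.0989 zaxis [ 0.015 -0.015 -1.   ]
[(150, 300, [0.49, 0.195, 0.155]), (150, 304, [0.489, 0.209, 0.148]), (150, 308, [0.488, 0.224, 0.142]), (150, 312, [0.38, 0.352, 0.023]), (153, 300, [0.474, 0.212, 0.129]), (153, 304, [0.485, 0.214, 0.135]), (153, 308, [0.491, 0.222, 0.135]), (153, 312, [0.387, 0.346, 0.019]), (156, 300, [0.479, 0.208, 0.124]), (156, 304, [0.487, 0.213, 0.127]), (156, 308, [0.488, 0.226, 0.122]), (156, 312, [0.388, 0.346, 0.009]), (159, 300, [0.481, 0.208, 0.116]), (159, 304, [0.489, 0.213, 0.119]), (159, 308, [0.489, 0.227, 0.113]), (159, 312, [0.513, 0.216, 0.133]), (162, 300, [0.474, 0.215, 0.1]), (162, 304, [0.489, 0.214, 0.109]), (162, 308, [0.491, 0.226, 0.105]), (162, 312, [0.512, 0.219, 0.122]), (165, 300, [0.483, 0.207, 0.1]), (165, 304, [0.489, 0.215, 0.1]), (165, 308, [0.495, 0.224, 0.099]), (165, 312, [0.515, 0.216, 0.116])]
```

View pics/s5.png

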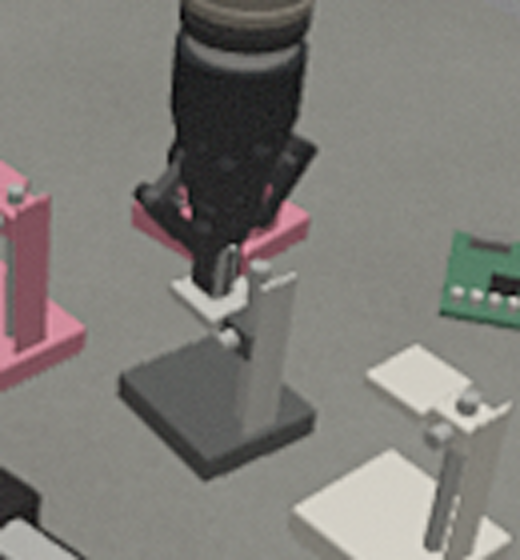

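Call:
{"method": "carry_out", "body": {"targets": [[0,0,-0.015,0],[0,0,0,0],[0,0,0,0]]}}

```text
time: 9.4
position: [0.4787, 0.2213, 0.1651]
ee_rot: [[-1.0, 0.025, 0.015], [0.025, 1.0, -0.015], [-0.015, -0.014, -1.0]]
wrist_force: [-0.6, -0.4, 0.6]
finger_gap: -0.0
```

Tips at about 0.0925. I'll lift and measure with both parts in clear view.

Call:
{"method": "carry_out", "body": {"targets": [[0,0,0.05,0],[0,0,0.1,0],[0,0,0.1,0],[0,0,0.1,0],[0,-0.1,0,0],[0,-0.1,0,0],[0,-0.1,0,0],[0,-0.1,0,0],[0,-0.05,0,0],[0,0,0,0]]}}

```text
time: 10.4
position: [0.475, 0.0352, 0.3097]
ee_rot: [[-1.0, 0.021, 0.015], [0.021, 1.0, -0.016], [-0.015, -0.015, -1.0]]
wrist_force: [-0.3, 0.6, -0.1]
finger_gap: 0.0002
```

```bash
python3 st.py; cat > chk.py <<'E'
from m import *
import sys
T=grab('top');S=grab('scene'); save(T,'pics/t%s.png'%sys.argv[1]);save(S,'pics/s%s.png'%sys.argv[1])
co,q,m2=treadle(T); d=np.array([np.cos(np.radians(-16.3)),np.sin(np.radians(-16.3))])
s=q[:,:2]@d; sm=np.percentile(s,99.5)
toe=sm*d; n=np.array([-d[1],d[0]]); l=q[s>sm-.14,:2]@n; toe=toe+(l.min()+l.max())/2*n
print('slope',np.degrees(np.arctan(np.hypot(*co[:2]))),'toe',toe,toe@co[:2]+co[2])
print('rider',rider(T))
E
python3 chk.py 6
```

```text
t 10.4 pos [0.475  0.0352 0.3097] jaw 88.8 F [-0.33  0.61 -0.06] 0.00022834049720517552 0.0726 tipz 0.2371 zaxis [ 0.015 -0.016 -1.   ]
slope 9.995179956988206 toe [ 0.65040204 -0.26392437] 0.09206004865553094
rider (array([0.47824351, 0.22253445, 0.09180827]), array([193, 184,  15,  15, 205], dtype=int32), ((478.1016540527344, 222.49917602539062), (42.30478286743164, 41.488250732421875), 89.1859359741211), np.float64(0.0019760014324359783))
```

View pics/s6.png

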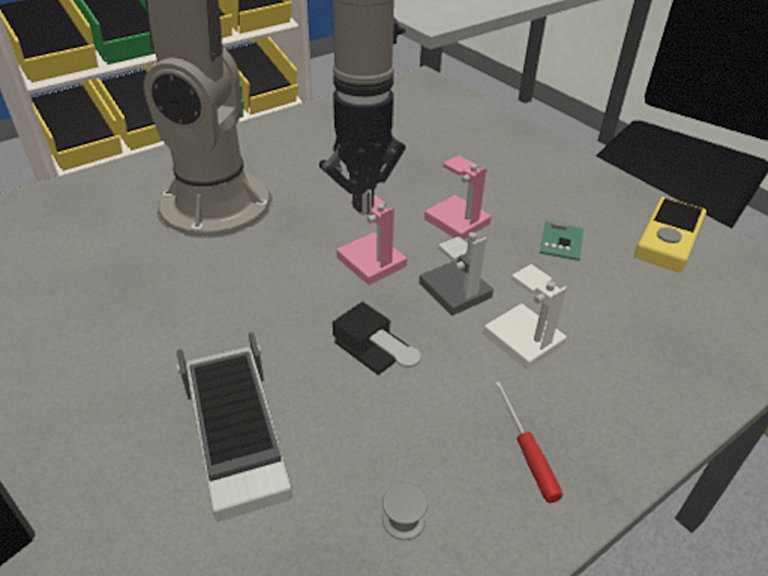

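The toe edge is at 0.0921 m and the rider top at 0.0918 m, so they are level. The arm is clear of everything, and the sustain pedal and the look-alikes haven't moved. Handing in.

```bash
python3 -c "
from bench import workorder
print(workorder.job_done())"
```

```text
the job is handed in; nothing more can be done
None
```

I pressed the treadle down onto its bumper, and it stayed down with the toe edge about 92 mm high, a drop of about 38 mm. I then pushed the aluminium rider down to match. The job was handed in at about 10.5 s of the 45 s allowed.

- **Press force:** I held the treadle at about 8–12 N for about 0.4 s. Before that, one step briefly overshot to a total of about 28 N at the wrist. That is above the 10–18 N called firm but below the 35 N limit; the force was only read at the end of each move, so a higher peak in between can't be ruled out.
- **Final check from the top camera:** the toe edge read 92.1 mm and the rider top 91.8 mm, well within the 10 mm allowed. The rider moved about 37 mm, and the treadle height was unchanged between two looks 4 s apart.
- **Rest of the bench:** the gripper ended in the air, touching nothing. In the last picture the sustain pedal and the pink and white look-alikes appear unmoved; I did not measure them.

No check failed or disagreed. The hand-in gave no verdict.

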